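# Fit the hand-rest bar over the carving slab

## Robot

A 6-joint arm with a two-finger parallel gripper is mounted at the origin on the work surface. World frame = base frame: x ahead of the robot, y to its left, z up, the work surface at z = 0. Lengths are in m, angles in rad, forces in N, time in s.
With the tool pointing down it reaches from about 0.3 to 0.875 m from the base axis. Payload 6.4 kg.
Tool frame: the origin (TCP) lies at the very end of the fingers, on their centre line; the grasp point (between the pads) lies 19 mm behind it; z points along the fingers, y is the line along which they close (so a half turn about z gives the same grasp; the last joint's range is limited). The gripper opens to 85 mm and grips with 20 to 120 N. Pads are 22 mm wide; open, the fingers measure 114 mm over their backs; the gripper's body (76 mm by 85 mm) begins 54 mm behind the grasp point. The pads swing forward as they close: fully open they stand 13 mm farther back than shut.
Start: joints at [0.931, 0.181, 1.607, -0, 1.354, -0.206], TCP at [0.242, 0.522, 0.231] pointing down, gripper open.
Joint ranges: [-2.99, 2.99], [-0.89, 2.07], [0.3, 2.58], [-1.14, 4.28], [0, 2.63], [-3.12, 3.12]. Speed limits (rad/s): [2.57, 2.57, 3.01, 3.14, 3.14, 3.14].

## Interface

Orientations are given as a rotation vector (axis times angle).
In Python, from cell import readout, cams, bot gives the robot as it stands. The module is installed in compiled form; this text tells all that it offers.
- The arm moves only by the shell command python3 -m inch 'ROWS' [OPENING] [FORCE]. ROWS is JSON, a list of rows, each a list of 4 numbers: the shift along the world's x, y, z normalised to -1 to 1, where 1 is 0.2 m, then the turn about the world's z normalised to -1 to 1, where 1 is pi rad. A call has exactly 5 rows; each row is the pose to reach, as a shift and turn from the pose commanded when the call began, turning the shorter way round; what a row does not reach only later rows make up. A row lasts 1/12 s, in which the tool goes at most 41.7 mm and 7.16 degrees, less where a joint would pass 70% of its speed; a pose out of reach is approached as far as the arm can. A call with a number of a shift or a turn outside -1 to 1 is refused whole. A call with a gripper value outside its range is refused whole. OPENING is the opening, from -1 (shut) to 1 (fully open), set as the call begins (- or left out, the last holds). The fingers move at their own pace and stop on an object; FORCE is the grip in N (left out, the last holds). Time passes only in rows, so rows that repeat a pose let the fingers close, or fill a call up. It gives the time, the measured TCP pose, the force, the opening and the grip force at its end, in the units of the state.
- readout.get_obs(): the state, without advancing time (a new reading comes with each control period).
- cams.get_image(name): name is "scene" or "top"; returns a dict with "img" (400x640x3 uint8, blue, green, red), "range_z" (400x640 float32, m along the optical axis (not along the pixel's ray), 0 where there is no reading), "intrinsics" (3x3 intrinsics, pixels), "distortion" ([k1, k2, p1, p2, k3] as OpenCV has them; the pictures are not rectified), "camera_from_world" (4x4, takes a point from world to camera coordinates). Camera axes: x right, y down, z forward; pixel columns grow to the right and rows downward; lengths in m; the calibration is good to about 2 mm. A picture is of the moment at which its call begins.
- bot.finish_job(): hands the job in; it is judged then, once.
The state is a dict: "t": time; "joint_pos": joint angles; "joint_velocities": joint speeds; "joint_torque": joint torques, N m; "eef_pos": TCP position; "ee_rot": TCP orientation; "ft_force": force on the tool from outside, world axes, zero at the start; "ft_torque": the same for the moment, N m; "opening": finger opening in m; "gripper_force": force on a finger pad.
Only numpy, scipy, OpenCV 4.12 (cv2) and the standard library are available. Lean on these libraries where they do the work, as an engineer would, in place of code of your own. Each camera call takes 0.05 s, during which the arm holds its last target. There are 200 camera calls.

## Task

Fit the hand rest over the stone slab on the carving stand: take the long plain wooden bar, pass one end through the iron eye and lay the other end down in the open fork, so that the bar bridges the slab and pokes out past both the eye and the fork. Let go of it there, and do not shift the slab.

Things in the scene. Friction and masses are not known exactly. Their poses are not given: they have to be found in the camera images.
- bar: The hand-rest bar: plain straight dark wooden bar, 300 mm long, square section 14 x 14 mm, about 60 g, ends alike. Lies flat on a fixed 10 mm thick plywood board, in one of three lanes 75 mm apart; the other two hold a 170 mm bar of the same section and a chisel. Origin at the bar's centre (mid-length, mid-section); x along its length, z up as it lies.
- eye (a point): Centre of the hole of the iron eye, an upright ring of 40 mm inner, 56 mm outer diameter, 12 mm thick, on a post at one end of the fixed stand (plank 300 x 130 x 12 mm), 90 mm above the bench. The hole runs level along x, which points away from the fork; y across, z up. A bar resting in eye and fork has its centre line 12 mm below this point.
- fork (a point): Middle of the seat of the open wooden fork at the stand's other end, 220 mm from the eye (towards its -x), 71 mm above the bench, 19 mm lower than the eye's centre. Flat seat 23 mm wide across (y), 14 mm thick along x; beside it two prongs flare out to 50 mm apart at their tops, 29 mm above the seat. Same axes as the eye.
- slab: The stone slab being carved, 120 mm along x, 100 mm across, 26 mm thick, about 0.75 kg, lying loose on the stand's plank midway between fork and eye; its top is 38 mm above the bench. Origin at the centre of its underside.

How it is judged:
By the outcome, as a careful person would: the job done as asked, in the order asked, and still so for the second after the job is handed in, with the robot touching nothing.
It also fails if it takes over 38 s, if anything falls off the work surface, if the arm or the gripper's body presses on something with over 40 N, if the wrist force passes 120 N, or if a joint passes its speed limit or range.

## Working session

There is one attempt and no reset: what is moved stays moved. The work goes in short steps, Python scripts to look and compute and a shell command to move; the robot and the scene stay as the last step left them, time stands still between calls to the robot, and variables do not carry over. Pictures are saved under pics/ and viewed, at most 10 in all, crops included, and the job is handed in when it is done.

```bash
mkdir -p pics; cat > h.py <<'E'
import numpy as np, cv2
from cell import readout, cams, bot
def shot(n,f=None):
    d=cams.get_image(n)
    if f: cv2.imwrite('pics/'+f,d['img'])
    return d
def world(d,px,z):
    "cast pixels onto plane z"
    K=np.array(d['intrinsics']);D=np.array(d['distortion'],float);T=np.array(d['camera_from_world'])
    p=cv2.undistortPoints(np.array(px,float).reshape(-1,1,2),K,D).reshape(-1,2)
    R=T[:3,:3];c=-R.T@T[:3,3]
    r=np.c_[p,np.ones(len(p))]@R
    return c+r*((z-c[2])/r[:,2])[:,None]
def cloud(d):
    "world point of each pixel by depth"
    K=np.array(d['intrinsics']);D=np.array(d['distortion'],float);T=np.array(d['camera_from_world'])
    h,w=d['range_z'].shape
    u,v=np.meshgrid(np.arange(w),np.arange(h))
    p=cv2.undistortPoints(np.stack([u,v],-1).reshape(-1,1,2).astype(float),K,D).reshape(-1,2)
    z=d['range_z'].reshape(-1,1)
    P=np.c_[p,np.ones(len(p))]*z
    return ((P-T[:3,3])@T[:3,:3]).reshape(h,w,3)
E
python3 - <<'E'
from h import *
a=shot('top','t1.png');b=shot('scene','s1.png')
for d in(a,b):
    T=d['camera_from_world'];print(-T[:3,:3].T@T[:3,3],T[:3,:3].round(2).tolist())
s=readout.get_obs();print(s['t'],s['eef_pos'],s['ee_rot'],s['opening'])
E
```

```text
[0.49524899 0.00298304 0.94335619] [[-0.03, -1.0, 0.0], [-1.0, 0.03, -0.06], [0.06, -0.0, -1.0]]
[0.96563374 0.45091758 0.54992149] [[-0.71, 0.7, -0.01], [0.44, 0.43, -0.79], [-0.55, -0.57, -0.61]]
0.1 [0.24138878 0.52135122 0.23049332] [-6.76022946e-01 -3.06733566e+00  2.19610365e-03] 0.08525562400513244
```

View pics/t1.png

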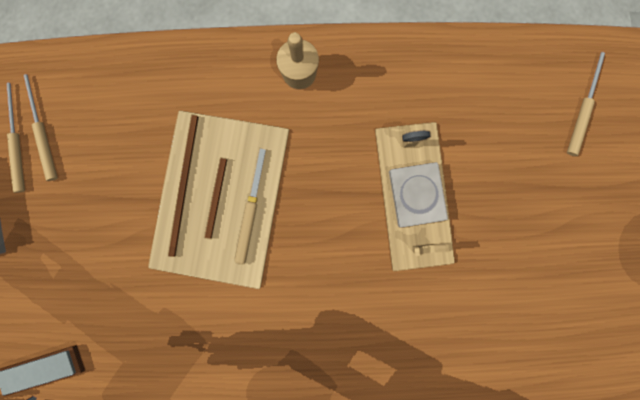

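View pics/s1.png

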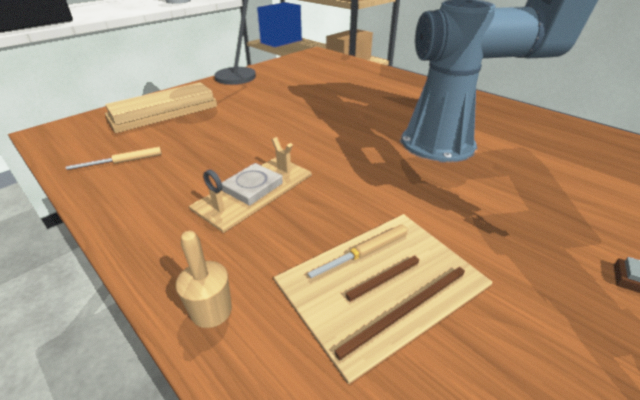

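The top view shows the long bar from (194,117) to (175,256), the eye at (416,136), the fork at (418,249) and the slab at (419,195). The scene view shows the eye ring at (212,181) and the fork prongs at (283,155).

```bash
python3 - <<'E'
from h import *
d=shot('top');P=cloud(d);im=d['img'].astype(int)
# bar
m=np.zeros(P.shape[:2],np.uint8);m[105:265,160:210]=1
m&=(im.sum(2)<230).astype(np.uint8)
n,l,s,c=cv2.connectedComponentsWithStats(m);k=1+s[1:,4].argmax();print('bar',s[k])
(cx,cy),wh,a=r=cv2.minAreaRect(np.argwhere(l==k)[:,::-1].astype(np.float32))
bx=cv2.boxPoints(r);W=world(d,bx,.024);print(wh,W.round(4).tolist())
print('c',W.mean(0),'depth z',np.median(P[l==k][:,2]))
e=W-W.mean(0);u,sv,vt=np.linalg.svd(e[:,:2]);print('dir',vt[0],np.degrees(np.arctan2(vt[0][1],vt[0][0])))
def show(n,Q):print(n,len(Q),Q.mean(0).round(4),Q.min(0).round(4),Q.max(0).round(4))
for n,(r0,r1,c0,c1) in dict(eye=(122,150,395,440),fork=(232,265,405,435)).items():
    Q=P[r0:r1,c0:c1].reshape(-1,3);Q=Q[Q[:,2]>.05];show(n,Q)
    print(cv2.minAreaRect(Q[:,:2].astype(np.float32)*1000))
Q=P[160:230,385:450].reshape(-1,3);Q=Q[(Q[:,2]>.03)&(Q[:,2]<.046)];print('slab',cv2.minAreaRect(Q[:,:2].astype(np.float32)*1000))
Q=P[118:275,370:460].reshape(-1,3);Q=Q[(Q[:,2]>.008)&(Q[:,2]<.13)];print('plank',cv2.minAreaRect(Q[:,:2].astype(np.float32)*1000))
d=shot('scene');P=cloud(d);im=d['img']
sub=P[165:200,198:226].reshape(-1,3);g=im[165:200,198:226].reshape(-1,3).sum(1)
Q=sub[(g<200)&(sub[:,2]>.05)];show('eye-scene',Q)
sub=P[130:180,268:300].reshape(-1,3);Q=sub[(sub[:,2]>.05)&(sub[:,2]<.12)];show('fork-scene',Q)
cv2.imwrite('pics/c1.png',np.hstack([cv2.resize(im[130:230,180:320],None,fx=3,fy=3,interpolation=2)]))
E
```

```text
bar [169 116  30 140 840]
(6.99167537689209, 141.37945556640625) [[0.4477, 0.3171, 0.024], [0.7379, 0.2663, 0.024], [0.7349, 0.2515, 0.024], [0.4451, 0.3025, 0.024]]
c [0.59143223 0.28434062 0.024     ] depth z 0.023685535972348307
dir [ 0.9849563  -0.17280362] -9.950867373770333
eye 309 [ 0.6617 -0.1812  0.1148] [ 0.4952 -0.2156  0.0505] [0.6735 0.003  0.9434]
((595.5235595703125, -94.53684997558594), (38.69330978393555, 277.0619812011719), 37.847618103027344)
fork 159 [ 0.449  -0.1924  0.1009] [ 0.439  -0.22    0.0509] [0.4952 0.003  0.9434]
((463.7397155761719, -106.53557586669922), (226.69558715820312, 23.617258071899414), 79.89673614501953)
slab ((558.2216796875, -200.17779541015625), (120.87425231933594, 102.48506164550781), 7.517804145812988)
plank ((558.2726440429688, -196.93270874023438), (300.22772216796875, 131.274169921875), 5.183343887329102)
eye-scene 36 [ 0.6729 -0.1951  0.0924] [ 0.6683 -0.2083  0.0718] [ 0.6765 -0.1623  0.1132]
fork-scene 248 [ 0.4533 -0.2072  0.0744] [ 0.4398 -0.2428  0.0502] [ 0.4613 -0.176   0.0992]
```

View pics/c1.png

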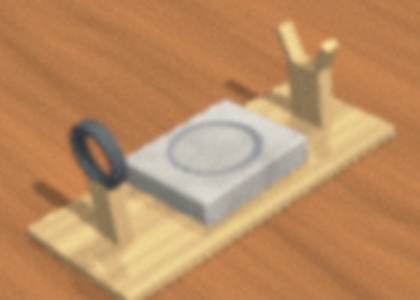

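The crop confirms the eye (95,155 in the crop) and the open fork (305,55). They are collinear across the slab, and the stand is yawed about +5.2°.

Targets:
- **Bar:** centre (0.591, 0.284), at −9.95°
- **Eye:** about (0.667, −0.187)
- **Fork:** about (0.449, −0.207)

Next I move over the bar, turning +14.9°.

```bash
python3 -m inch '[[0.17,-0.12,-0.05,0.03],[0.35,-0.24,-0.1,0.06],[0.52,-0.36,-0.15,0.083],[0.7,-0.475,-0.2,0.083],[0.875,-0.593,-0.25,0.083]]' 0.2 60
python3 -m inch '[[0.17,-0.12,-0.05,0],[0.35,-0.24,-0.1,0],[0.52,-0.36,-0.15,0],[0.7,-0.475,-0.2,0],[0.875,-0.593,-0.25,0]]'
python3 -m inch '[[0,0,0,0],[0,0,0,0],[0,0,0,0],[0,0,0,0],[0,0,0,0]]'
```

```text
t: 0.62
eef_pos: [0.4106, 0.4068, 0.1829]
ee_rot: [0.27, 3.13, 0.0]
ft_force: [0.8, 0.9, 0.2]
opening: 0.0514
gripper_force: 0.0
t: 1.03
eef_pos: [0.5786, 0.2928, 0.1347]
ee_rot: [-0.272, -3.13, 0.0]
ft_force: [0.4, 0.5, 0.3]
opening: 0.0509
gripper_force: 0.0
t: 1.45
eef_pos: [0.5763, 0.2955, 0.136]
ee_rot: [0.269, 3.13, 0.001]
ft_force: [0.2, 0.1, 0.3]
opening: 0.0511
gripper_force: 0.0
```

```bash
python3 -m inch '[[0.075,-0.056,-0.1,0],[0.075,-0.056,-0.25,0],[0.075,-0.056,-0.4,0],[0.075,-0.056,-0.5,0],[0.075,-0.056,-0.55,0]]'
python3 -m inch '[[0,0,-0.02,0],[0,0,-0.04,0],[0,0,-0.05,0],[0,0,-0.05,0],[0,0,-0.05,0]]'
```

```text
t: 1.87
eef_pos: [0.5894, 0.2835, 0.0224]
ee_rot: [-0.269, -3.126, 0.002]
ft_force: [-0.4, -0.8, -0.5]
opening: 0.0513
gripper_force: 0.0
t: 2.28
eef_pos: [0.5932, 0.2834, 0.0168]
ee_rot: [0.271, 3.128, 0.001]
ft_force: [-0.2, 0.7, 0.5]
opening: 0.0514
gripper_force: 0.0
```

```bash
python3 - <<'E'
from h import *
d=shot('scene');cv2.imwrite('pics/s2.png',cv2.resize(d['img'][200:390,250:510],None,fx=3,fy=3))
E
```

```text
(no output)
```

View pics/s2.png

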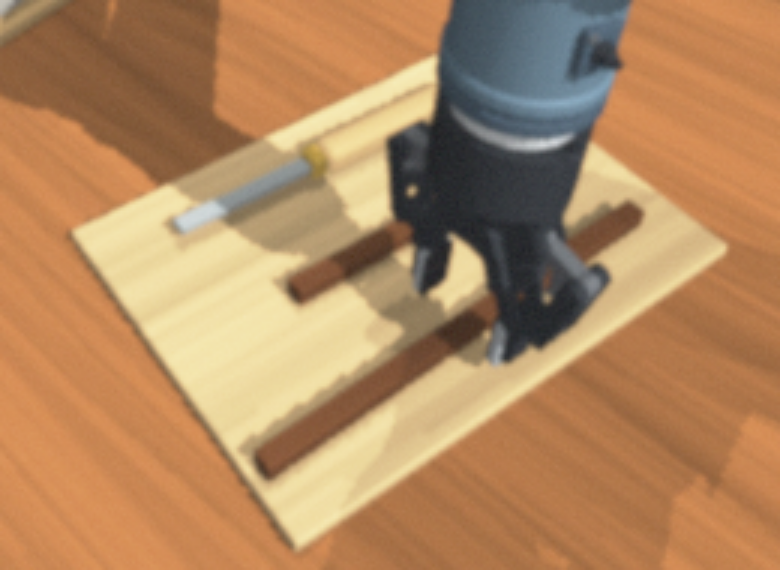

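The fingers straddle the long bar, with tips at (430,275) and (500,355). The short bar is clear. I'll lower slightly, close and lift.

```bash
python3 -m inch '[[0,0.005,-0.01,0],[0,0.005,-0.02,0],[0,0.005,-0.02,0],[0,0.005,-0.02,0],[0,0.005,-0.02,0]]' -1 60
python3 -m inch '[[0,0,0,0],[0,0,0,0],[0,0,0,0],[0,0,0,0],[0,0,0,0]]' 
python3 -m inch '[[0,0,0.02,0],[0,0,0.07,0],[0,0,0.2,0],[0,0,0.4,0],[0,0,0.6,0]]' 
```

```text
t: 2.75
eef_pos: [0.5923, 0.284, 0.0114]
ee_rot: [0.271, 3.13, 0.0]
ft_force: [-0.3, -0.1, 0.5]
opening: 0.0122
gripper_force: 61.1
t: 3.17
eef_pos: [0.5923, 0.284, 0.0114]
ee_rot: [0.272, 3.13, 0.0]
ft_force: [-0.6, -0.7, 1.1]
opening: 0.012
gripper_force: 61.0
t: 3.58
eef_pos: [0.5909, 0.2837, 0.1319]
ee_rot: [-0.271, -3.127, 0.002]
ft_force: [1.6, 1.0, -0.4]
opening: 0.0123
gripper_force: 60.8
```

```bash
python3 -m inch '[[-0.03,-0.1,0.05,0],[-0.06,-0.26,0.15,0.02],[-0.09,-0.44,0.15,0.04],[-0.12,-0.62,0.15,0.06],[-0.157,-0.81,0.15,0.084]]'
python3 -m inch '[[-0.03,-0.16,0,0],[-0.06,-0.32,0,0],[-0.09,-0.49,0,0],[-0.12,-0.65,0,0],[-0.157,-0.81,0,0]]'
python3 -m inch '[[-0.03,-0.16,0,0],[-0.06,-0.32,0,0],[-0.09,-0.55,0,0],[-0.12,-0.72,0,0],[-0.157,-0.81,0,0]]'
python3 -m inch '[[0,0,0,0],[0,0,0,0],[0,0,0,0],[0,0,0,0],[0,0,0,0]]'
```

```text
t: 4.0
eef_pos: [0.5608, 0.121, 0.163]
ee_rot: [-0.149, 3.136, -0.0]
ft_force: [-0.2, -0.5, -1.0]
opening: 0.0125
gripper_force: 60.8
t: 4.42
eef_pos: [0.5291, -0.0415, 0.1624]
ee_rot: [-0.143, 3.137, -0.001]
ft_force: [-0.7, -0.2, -1.0]
opening: 0.0123
gripper_force: 60.8
t: 4.83
eef_pos: [0.4978, -0.2064, 0.1628]
ee_rot: [-0.139, 3.137, -0.004]
ft_force: [0.6, 0.2, -0.7]
opening: 0.0125
gripper_force: 60.8
t: 5.25
eef_pos: [0.4984, -0.2006, 0.1615]
ee_rot: [-0.146, 3.138, 0.0]
ft_force: [0.5, 0.9, -0.7]
opening: 0.0119
gripper_force: 60.8
```

```bash
python3 - <<'E'
from h import *
d=shot('scene');im=d['img'];P=cloud(d)
a=cv2.resize(im[90:250,170:370],None,fx=4,fy=3.7);cv2.imwrite('pics/s3.png',a)
d=shot('top');cv2.imwrite('pics/t3.png',cv2.resize(d['img'][100:290,340:500],None,fx=3,fy=3))
E
```

```text
(no output)
```

View pics/s3.png

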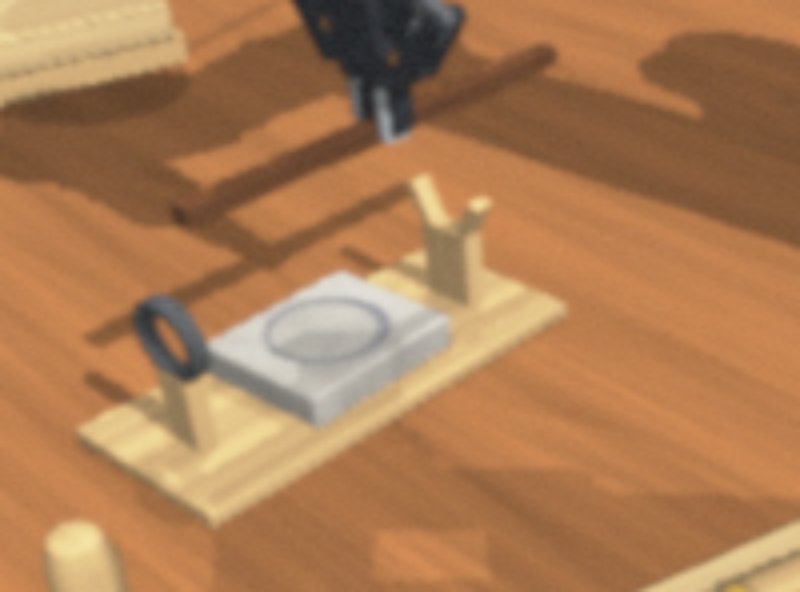

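View pics/t3.png

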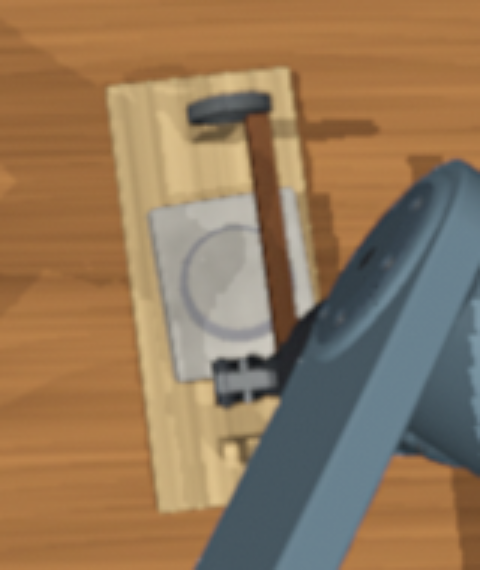

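The scene view shows the bar level in the grip, its front end at (185,213) in the crop, above and behind the eye. The top view shows it offset mostly by parallax. I'll measure the bar line and the ring from the top view at their own heights.

```bash
python3 - <<'E'
from h import *
d=shot('top');im=d['img'].astype(int);P=cloud(d)
hsv=cv2.cvtColor(d['img'],cv2.COLOR_BGR2HSV)
z=P[...,2];ok=d['range_z']>0
m=np.zeros(z.shape,bool);m[130:222,405:450]=1
B=m&ok&(z>.14)&(z<.2)&(hsv[...,1]>90)
q=np.argwhere(B)[:,::-1];W=world(d,q,P[B][:,2].mean())
print('bar z',np.median(P[B][:,2]),len(W))
c=W[:,:2].mean(0);vt=np.linalg.svd(W[:,:2]-c)[2][0];vt*=np.sign(vt[0]);print('yaw',np.degrees(np.arctan2(vt[1],vt[0])),'front x',W[:,0].max())
s=readout.get_obs()['eef_pos']
f=lambda x:c[1]+(x-c[0])*vt[1]/vt[0]
print('bar y at tcp x',f(s[0]),'tcp',s,'y at x .667',f(.667))
m=np.zeros(z.shape,bool);m[120:150,395:440]=1
E=m&(im.max(2)<110)&(hsv[...,1]<130)&ok&(z>.06)&(z<.13)
Q=P[E];print('ring',len(Q),Q.min(0),Q.max(0),cv2.minAreaRect(Q[:,:2].astype(np.float32)*1000))
q=np.argwhere(E)[:,::-1];print('ring z.112',world(d,[q.min(0),q.max(0)],.11))
m=np.zeros(z.shape,bool);m[235:260,405:432]=1
F=P[m&ok&(z>.075)&(z<.12)];print('fork',len(F),F.min(0),F.max(0))
E
```

```text
bar z 0.17407045054791942 622
yaw 4.651268380049836 front x 0.6482353226691944
bar y at tcp x -0.19790912310286396 tcp [ 0.49829059 -0.20107231  0.16143087] y at x .667 -0.18418313640394887
ring 222 [ 0.6595474  -0.20994102  0.06127705] [ 0.6723832  -0.15990874  0.12054247] ((665.51318359375, -184.92979431152344), (10.340081214904785, 49.656089782714844), 4.40355110168457)
ring z.112 [[ 0.67331901 -0.15718018  0.11      ]
 [ 0.65125829 -0.20769159  0.11      ]]
fork 63 [ 0.43880228 -0.19418392  0.07538104] [ 0.45313059 -0.17516024  0.10280536]
```

```bash
python3 -m inch '[[0,-0.0125,-0.05,0.003],[0,-0.0125,-0.13,0.003],[0,-0.0125,-0.2,0.003],[0,-0.0125,-0.25,0.003],[0,-0.0125,-0.25,0.003]]'
python3 -m inch '[[0,0,-0.04,0],[0,0,-0.08,0],[0,0,-0.12,0],[0,0,-0.145,0],[0,0,-0.145,0]]'
python3 -m inch '[[0,0,0,0],[0,0,0,0],[0,0,0,0],[0,0,0,0],[0,0,0,0]]'
python3 - <<'E'
from h import *
d=shot('scene');cv2.imwrite('pics/s4.png',cv2.resize(d['img'][110:250,180:330],None,fx=4,fy=4))
E
```

```text
t: 5.82
eef_pos: [0.4964, -0.2033, 0.1084]
ee_rot: [0.158, -3.134, -0.005]
ft_force: [0.0, 0.7, -0.6]
opening: 0.0122
gripper_force: 60.8
t: 6.23
eef_pos: [0.4973, -0.204, 0.081]
ee_rot: [0.157, -3.136, -0.002]
ft_force: [0.3, -0.9, -1.3]
opening: 0.0123
gripper_force: 60.8
t: 6.65
eef_pos: [0.4983, -0.2046, 0.0828]
ee_rot: [-0.157, 3.137, -0.001]
ft_force: [-1.1, -1.1, -1.1]
opening: 0.0123
gripper_force: 60.8
```

View pics/s4.png

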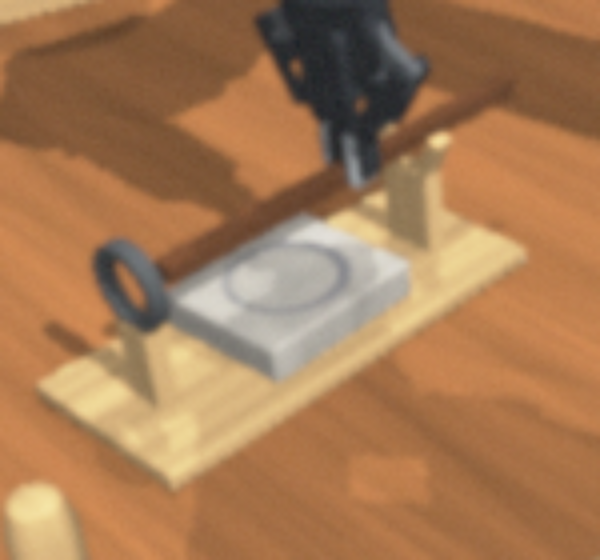

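The bar lies between the prongs at (410,150) and its front end (160,270) is lined up just behind the eye (130,285). I'll insert in two steps and check the force after each.

```bash
python3 -m inch '[[0.02,0.0015,0,0],[0.05,0.004,0,0],[0.08,0.006,0,0],[0.11,0.009,0,0],[0.13,0.011,0,0]]'
python3 -m inch '[[0,0,0,0],[0,0,0,0],[0,0,0,0],[0,0,0,0],[0,0,0,0]]'
python3 - <<'E'
from h import *
d=shot('scene');cv2.imwrite('pics/s5.png',cv2.resize(d['img'][110:250,180:330],None,fx=4,fy=4))
E
```

```text
t: 7.12
eef_pos: [0.5251, -0.2022, 0.0825]
ee_rot: [-0.158, 3.137, -0.0]
ft_force: [0.3, -0.9, -0.7]
opening: 0.0123
gripper_force: 60.8
t: 7.53
eef_pos: [0.5238, -0.2023, 0.0824]
ee_rot: [0.157, -3.137, -0.0]
ft_force: [-0.1, -1.1, -0.6]
opening: 0.012
gripper_force: 60.8
```

View pics/s5.png

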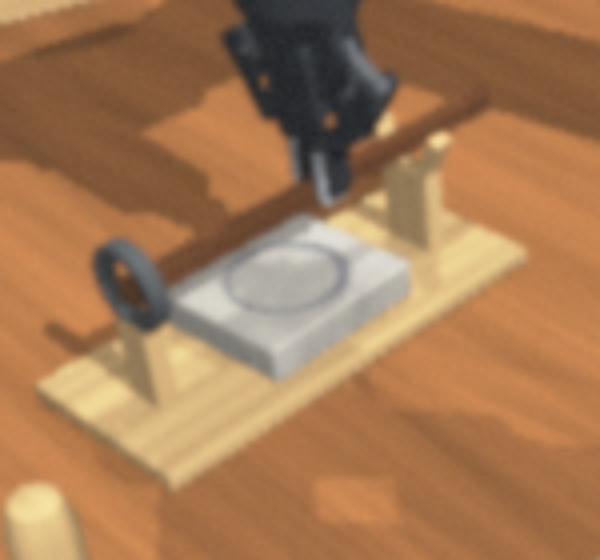

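The bar is in the hole at (130,285) with no contact force. I'll push on to the middle and then lower onto the seat.

```bash
python3 -m inch '[[0.03,0.0025,0,0],[0.07,0.005,0,0],[0.11,0.008,0,0],[0.15,0.011,0,0],[0.17,0.0125,0,0]]'
python3 -m inch '[[0,0,-0.01,0],[0,0,-0.02,0],[0,0,-0.03,0],[0,0,-0.04,0],[0,0,-0.045,0]]'
python3 -m inch '[[0,0,0,0],[0,0,0,0],[0,0,0,0],[0,0,0,0],[0,0,0,0]]'
```

```text
t: 8.0
eef_pos: [0.5596, -0.1998, 0.0826]
ee_rot: [-0.158, 3.137, -0.001]
ft_force: [-0.7, -0.2, -0.2]
opening: 0.0119
gripper_force: 60.8
t: 8.42
eef_pos: [0.5575, -0.1996, 0.0728]
ee_rot: [0.157, -3.137, -0.001]
ft_force: [0.2, -0.1, -0.1]
opening: 0.0121
gripper_force: 60.8
t: 8.83
eef_pos: [0.5581, -0.1998, 0.0736]
ee_rot: [-0.157, 3.137, -0.0]
ft_force: [-0.3, -0.1, -0.3]
opening: 0.012
gripper_force: 60.8
```

```bash
python3 -m inch '[[0,0,-0.003,0],[0,0,-0.006,0],[0,0,-0.006,0],[0,0,-0.006,0],[0,0,-0.006,0]]'
python3 - <<'E'
from h import *
d=shot('scene');cv2.imwrite('pics/s6.png',cv2.resize(d['img'][110:250,180:330],None,fx=4,fy=4))
E
```

```text
t: 9.25
eef_pos: [0.5581, -0.1998, 0.0722]
ee_rot: [0.158, -3.138, 0.0]
ft_force: [-0.1, 0.1, -0.2]
opening: 0.0122
gripper_force: 60.8
```

View pics/s6.png

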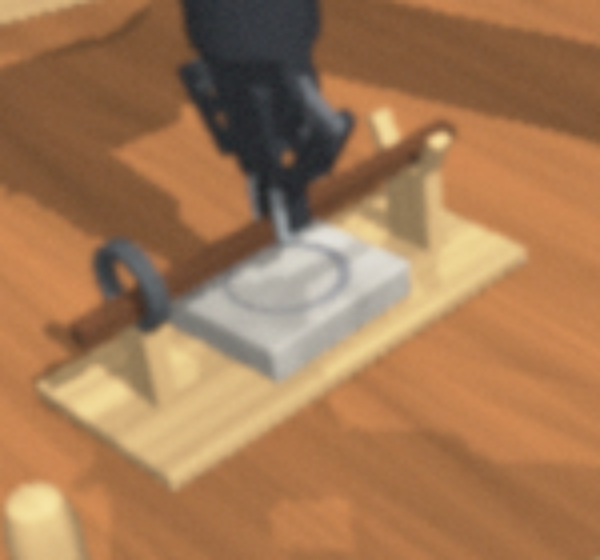

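The bar goes through the eye, with its end at (80,330), and through the fork, poking out past it at (450,128). I'll lower until it touches, open a little and go straight up.

```bash
python3 -m inch '[[0,0,-0.002,0],[0,0,-0.004,0],[0,0,-0.005,0],[0,0,-0.005,0],[0,0,-0.005,0]]'
python3 -m inch '[[0,0,0,0],[0,0,0,0],[0,0,0,0],[0,0,0,0],[0,0,0,0]]' -0.1
python3 -m inch '[[0,0,0.03,0],[0,0,0.1,0],[0,0,0.25,0],[0,0,0.45,0],[0,0,0.65,0]]'
python3 -m inch '[[-0.1,0.2,0.1,0],[-0.2,0.4,0.1,0],[-0.3,0.6,0.1,0],[-0.4,0.8,0.1,0],[-0.45,0.95,0.1,0]]'
python3 -m inch '[[0,0,0,0],[0,0,0,0],[0,0,0,0],[0,0,0,0],[0,0,0,0]]'
python3 - <<'E'
from h import *
d=shot('scene');a=cv2.resize(d['img'][110:250,180:330],None,fx=3,fy=3)
d=shot('top');b=cv2.resize(d['img'][110:290,370:470],None,fx=2.33,fy=2.33)[:420]
cv2.imwrite('pics/f.png',np.hstack([a[:b.shape[0]],b[:a.shape[0]]]))
P=cloud(d);Q=P[165:225,385:450].reshape(-1,3);Q=Q[(Q[:,2]>.03)&(Q[:,2]<.046)];print('slab',cv2.minAreaRect(Q[:,:2].astype(np.float32)*1000))
Q=P[115:275,395:440];r=d['range_z'][115:275,395:440]>0;h=cv2.cvtColor(d['img'],cv2.COLOR_BGR2HSV)[115:275,395:440]
B=Q[r&(Q[...,2]>.065)&(h[...,1]>110)&(h[...,2]<120)]
print('bar',len(B),B.min(0),B.max(0),B.mean(0),np.polyfit(B[:,0],B[:,2],1))
E
```

```text
t: 9.72
eef_pos: [0.5581, -0.1999, 0.072]
ee_rot: [-0.158, 3.138, -0.0]
ft_force: [-2.4, 1.5, 5.1]
opening: 0.0123
gripper_force: 61.7
t: 10.13
eef_pos: [0.558, -0.1997, 0.071]
ee_rot: [0.157, -3.137, -0.0]
ft_force: [-0.5, -0.2, -0.3]
opening: 0.0383
gripper_force: 0.0
t: 10.55
eef_pos: [0.5572, -0.1992, 0.202]
ee_rot: [0.157, -3.136, -0.002]
ft_force: [1.2, 0.0, 1.0]
opening: 0.0386
gripper_force: 0.0
t: 10.97
eef_pos: [0.4688, -0.0139, 0.2218]
ee_rot: [-0.156, 3.137, -0.0]
ft_force: [1.2, 1.2, -0.3]
opening: 0.0384
gripper_force: 0.0
t: 11.38
eef_pos: [0.4706, -0.0163, 0.2212]
ee_rot: [-0.155, 3.138, -0.0]
ft_force: [0.5, -0.3, -0.1]
opening: 0.0388
gripper_force: 0.0
slab ((557.95849609375, -200.41558837890625), (120.09354400634766, 103.13382720947266), 7.120558261871338)
bar 920 [ 0.40984067 -0.22139603  0.06908943] [ 0.70420448 -0.17774368  0.0899023 ] [ 0.54449621 -0.19873651  0.08415433] [-0.00341618  0.08601442]
```

View pics/f.png

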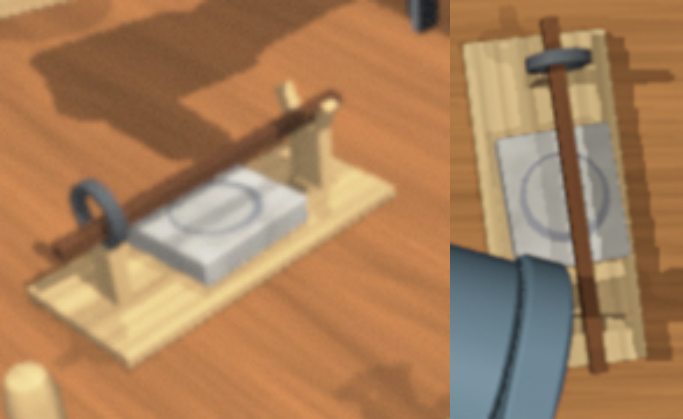

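The bar rests level in the eye (left crop, 100,215) and the fork (310,110), and it pokes out past both. The slab has not moved and the gripper is clear, so I'm handing in.

```bash
python3 -c "from cell import bot;print(bot.finish_job())"
```

```text
the job is handed in; nothing more can be done
None
```

The long bar now runs through the eye and rests in the fork, bridging the slab and sticking out past both ends; the slab is unshifted within measurement accuracy (under 1 mm), the gripper is clear, and I handed the job in at about 11.5 s.

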